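# Check in a resonator can and gauge the filter's plate gap

## Robot

A 7-joint arm with a two-finger parallel gripper is mounted at the origin on the work surface. World frame = base frame: x ahead of the robot, y to its left, z up, the work surface at z = 0. Lengths are in m, angles in degrees, forces in N, time in s.
With the tool pointing down it reaches from about 0.35 to 0.775 m from the base axis. Payload 3.1 kg.
Tool frame: the origin (TCP) lies at the very end of the fingers, on their centre line; the grasp point (between the pads) lies 19 mm behind it; z points along the fingers, y is the direction in which the jaws open and shut (so a half turn about z gives the same grasp; the last joint's range is limited). The gripper opens to 85 mm and grips with 20 to 120 N. Pads are 22 mm wide; open, the fingers measure 114 mm over their backs; the gripper's body (76 mm by 85 mm) begins 54 mm behind the grasp point. The pads swing forward as they close: fully open they stand 13 mm farther back than shut.
Start: joints at [-74.238, 17.813, 0.802, 86.603, -0.252, 75.585, -1.558], TCP at [0.171, 0.523, 0.197] pointing down, gripper open.
Joint ranges: [-154.91, 154.91], [-16.99, 109.72], [-72.82, 74.43], [7.12, 147.25], [-82.49, 262.49], [11.32, 116.49], [-174.64, 174.64]. Speed limits (degrees/s): [159.86, 159.86, 180, 180, 180, 180, 180].

## Interface

Orientations are given as a 3x3 rotation matrix whose columns are the frame's x, y, z axes.
In Python, from station import manip gives the robot as it stands.
- The arm moves only by the shell command python3 -m inch 'ROWS' [FORCE]. ROWS is JSON, a list of rows, each a list of 3 entries, a list of its own where there are three numbers: the shift along the tool's x, y, z in mm, then the turn about the tool's z in degrees, then the finger opening in mm, from 0 to 85.4. A call has 1 to 10 rows; each row is the pose to reach, as a shift and turn from the pose commanded when the call began, along the tool's axes at that moment; what a row does not reach only later rows make up. A row lasts 1/10 s, in which the tool goes at most 50 mm and 8.59 degrees, less where a joint would pass 70% of its speed; a pose out of reach is approached as far as the arm can. A call with a gripper value outside its range is refused whole. The fingers move at their own pace and stop on an object; FORCE is the grip in N (left out, the last holds). Time passes only in rows, so rows that repeat a pose let the fingers close. It gives the time, the measured TCP pose, the force and the opening at its end, in the units of the state.
- manip.read_state(): the state, without advancing time (a new reading comes with each control period).
- manip.capture(name): name is "scene" or "top" or "wrist"; returns a dict with "color" (420x560x3 uint8, red, green, blue), "fovy" (degrees; the focal length in pixels is half the picture's height over the tangent of half this angle, whatever the lens; pixels are square), "cx", "cy" (the principal point, pixels), "dist" ([k1, k2, p1, p2, k3] as OpenCV has them; the pictures are not rectified), "pose" (4x4, takes a point from camera to world coordinates); the wrist camera has in their place "mount" (4x4, takes a point from camera to tool coordinates, whose origin is the TCP and whose axes are the flange's). Camera axes: x right, y down, z forward; pixel columns grow to the right and rows downward; lengths in m; the calibration is good to about 2 mm. A picture is of the moment at which its call begins: read the wrist's pose just before it. There is no depth.
- manip.close_job(): hands the job in, once; it reports no verdict.
The state is a dict: "clock": time; "joint_pos": joint angles; "joint_velocities": joint speeds; "tau": joint torques, N m; "tool_pos": TCP position; "eef_rot": TCP orientation; "ft_force": force on the tool from outside, world axes, zero at the start; "moment": the same for the moment, N m; "grip_width": opening from 0.0 (shut) to 1.0 (fully open).
Only numpy, scipy, OpenCV 4.12 (cv2) and the standard library are available. Lean on these libraries where they do the work, as an engineer would, in place of code of your own. Each camera call takes 0.05 s, during which the arm holds its last target. There are 200 camera calls.

## Task

Turn the white resonator can on the bench so that its red mark faces the code reader's window, and let go of it, still standing upright in front of the window, so that the coming gap check is logged under that part. Then take the feeler blade by its orange handle and, keeping it flat on the brass lower plate of the filter, slide it straight in under the sprung blue plate until it drags snugly between the two, without forcing it. Finish while holding the blade still at that depth, and leave the loose things around undisturbed.

Things in the scene. Friction and masses are not known exactly. Their poses are not given: they have to be found in the camera images.
- can_center (a point): White upright resonator can, loose, diameter 40 mm, 70 mm tall, 0.15 kg, standing on the bench about 75 mm in front of the reader's window. This point is on its axis half-way up (35 mm). z up; its own +x axis points out through the red mark.
- can_mark (a point): Middle of the red mark on the can's side (20 mm from the axis, 35 mm up): a stripe 12 mm wide running up the side, and carried on over the lid as a red line from the lid's centre to the rim on the marked side.
- can: The same can; origin at the centre of its underside.
- reader: Fixed black code reader, 60 x 80 x 60 mm (x, y, z), origin at the centre of its underside. It looks along its own -x. A white line on its lid points along x, to the window; a green lamp sits at the rear corner.
- reader_window (a point): Centre of the reader's dark red window on its front (-x) face, 35 mm up.
- blade_grip (a point): Feeler blade tool, loose, 90 g, lying on the bench: orange upright handle 34 mm long (x), 14 mm wide (y), 48 mm high, from whose foot a flat steel blade 3 mm thick and 20 mm wide runs out along its +x, its underside level with the handle's underside. This point is in the handle's middle, 30 mm above the underside: pinch the handle across its 14 mm. z up.
- blade_tip (a point): Leading edge of the blade (rounded), 122 mm ahead (+x) of the handle's centre, in mid-thickness (1.5 mm above the underside).
- blade: The same tool; origin under the handle's centre, at the underside.
- filter: Fixed aluminium filter housing, 150 mm long (x, from -20 to +130 mm), 110 mm wide, 48 mm high, with brass and red screws up to 10 mm high. Origin: at bench height under the mouth of the gap (front edge of the blue plate). The gap runs along its +x on the centre line, level.
- brass_top (a point): Point on the flat top of the brass lower plate, on the centre line under the mouth, 56 mm above the bench. The brass is 40 mm wide and runs from 20 mm before the mouth (an open ledge) to 62 mm past it.
- leaf: Sprung blue upper plate, 40 mm wide, 4 mm thick, hinged at its far end; origin on its underside at the hinge, 110 mm past the mouth. It slopes down 9 mm per 100 mm of depth, so a 3 mm blade on the brass meets it 18 to 52 mm past the mouth; from there it yields upward, pressing with about 2.5 N at first, more with each further mm. Snug: it presses with 2 to 10 N.
- blue_edge (a point): Underside of the blue plate at the mouth, on its centre line: 4.6 to 7.6 mm above the brass, set differently each time. From here a lip flares upward for 10 mm before the mouth to guide the blade in. Before blade and blue plate meet there is only light sliding drag on the brass; once snug, several N.
- cap_a: Bystander: blue dust cap, diameter 26 mm, 24 mm tall; origin at the underside.
- cap_b: Bystander: another such blue dust cap.
- meter: Bystander: grey handheld meter, 150 x 75 x 41 mm, lying flat; origin at the centre of the underside.
- adapter: Bystander: brass connector adapter, diameter 20 mm, 30 mm tall, standing; origin at the underside.
- driver: Bystander: red screwdriver lying flat.

How it is judged:
By the outcome, as a careful person would: the job done as asked, in the order asked, and still so for the second after the job is handed in, while the arm keeps its last pose, push and grip.
It also fails if it takes over 51 s, if anything falls off the work surface, if the arm or the gripper's body presses on something with over 40 N, if the wrist force passes 120 N, or if a joint passes its speed limit or range.

## Working session

There is one attempt and no reset: what is moved stays moved. The work goes in short steps, Python scripts to look and compute and a shell command to move; the robot and the scene stay as the last step left them, time stands still between calls to the robot, and variables do not carry over. Pictures are saved under pics/ and viewed, about 8 in all and at most 12, crops included, and the job is handed in when it is done.

```bash
ls; mkdir -p pics; python3 - <<'E'
from station import manip
import cv2,numpy as np,pickle
s=manip.read_state();print({k:np.round(v,3).tolist() for k,v in s.items()})
for n in ("scene","top"):
    c=manip.capture(n);pickle.dump(c,open(f'pics/{n}.pkl','wb'))
    print(n,{k:np.round(v,4).tolist() for k,v in c.items() if k!='color'})
    cv2.imwrite(f'pics/{n}0.png',cv2.resize(c['color'][:,:,::-1],(800,600),interpolation=cv2.INTER_CUBIC))
E
```

```text
pics
{'clock': 0.0, 'joint_pos': [-74.239, 17.861, 0.8, 86.692, -0.252, 75.584, -1.56], 'joint_velocities': [-0.014, -0.027, 0.112, 0.007, -0.077, -0.048, 0.018], 'tau': [0.0, -37.992, 0.146, -23.059, 0.012, 0.014, 0.0], 'tool_pos': [0.171, 0.522, 0.196], 'eef_rot': [[-0.95, 0.311, -0.001], [0.311, 0.95, -0.002], [-0.0, -0.002, -1.0]], 'ft_force': [0.18, -0.604, -0.339], 'moment': [0.011, 0.004, -0.022], 'grip_width': 0.999}
scene {'fovy': 42.3757, 'cx': 274.8868, 'cy': 209.4709, 'dist': [-0.0941, 0.0, 0.0, 0.0, 0.0], 'pose': [[0.5436, 0.5217, -0.6576, 1.5653], [0.839, -0.3154, 0.4433, -0.6574], [0.0239, -0.7927, -0.6091, 1.0344], [0.0, 0.0, 0.0, 1.0]]}
top {'fovy': 54.2075, 'cx': 275.2453, 'cy': 209.0238, 'dist': [-0.0194, 0.0, 0.0, 0.0, 0.0], 'pose': [[-0.0257, -0.9923, 0.1209, 0.4322], [-0.9992, 0.0291, 0.0264, -0.0026], [-0.0298, -0.1201, -0.9923, 1.1631], [0.0, 0.0, 0.0, 1.0]]}
```

View pics/top0.png

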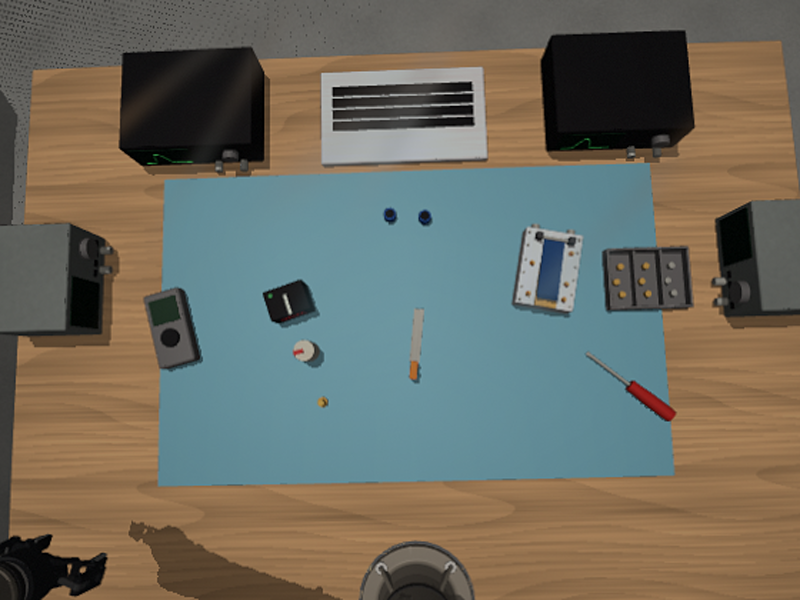

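View pics/scene0.png

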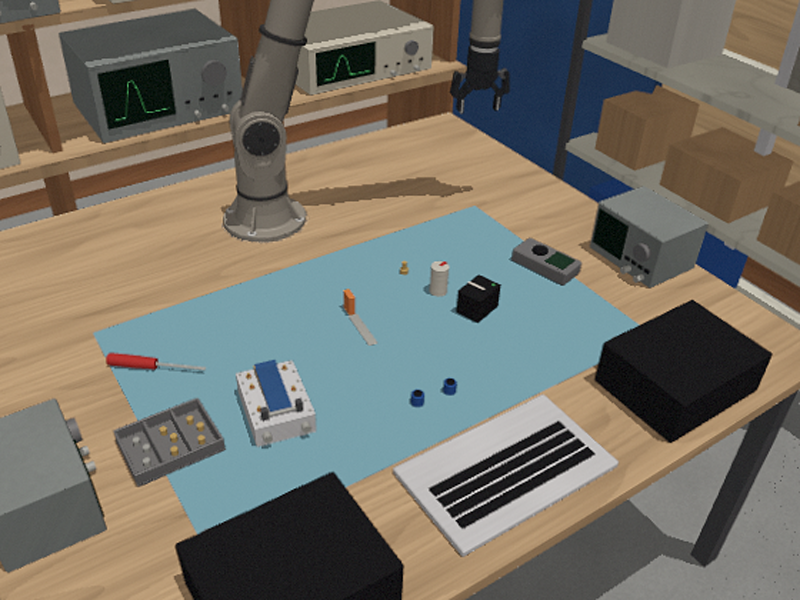

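```bash
cat > h.py <<'E'
import cv2,numpy as np,pickle
from station import manip
def ray(c,px,z,pose=None):
    """pixels (native) -> world points at height z"""
    P=c['pose'] if pose is None else pose
    f=210/np.tan(np.radians(c['fovy']/2));K=np.array([[f,0,c['cx']],[0,f,c['cy']],[0,0,1]])
    u=cv2.undistortPoints(np.array(px,float).reshape(-1,1,2),K,np.array(c['dist'])).reshape(-1,2)
    d=np.c_[u,np.ones(len(u))]@P[:3,:3].T
    return P[:3,3]+d*((z-P[2,3])/d[:,2])[:,None]
def proj(c,X,pose=None):
    P=np.linalg.inv(c['pose'] if pose is None else pose)
    f=210/np.tan(np.radians(c['fovy']/2));K=np.array([[f,0,c['cx']],[0,f,c['cy']],[0,0,1]])
    return cv2.projectPoints(np.array(X,float).reshape(-1,1,3),cv2.Rodrigues(P[:3,:3])[0],P[:3,3],K,np.array(c['dist']))[0].reshape(-1,2)
def wrist(name):
    s=manip.read_state();c=manip.capture('wrist')
    T=np.eye(4);T[:3,:3]=s['eef_rot'];T[:3,3]=s['tool_pos'];c['pose']=T@np.array(c['mount'])
    pickle.dump(c,open(f'pics/{name}.pkl','wb'))
    cv2.imwrite(f'pics/{name}.png',cv2.resize(c['color'][:,:,::-1],(800,600),interpolation=cv2.INTER_CUBIC))
    return s,c
E
python3 - <<'E'
from h import *
c=pickle.load(open('pics/top.pkl','rb'))
s=.7
def p(n,q,z): print(n,np.round(ray(c,np.array(q)*s,z)*1000,0)[:,:2].tolist())
p('can lid, mark end',[(305,349),(293,352)],.07)
p('reader line lid',[(284,294),(290,314)],.06)
p('handle top, ',[(414.5,365)],.048); p('tip',[(419,310)],.003);p('handle foot',[(414,379)],0)
p('brass, far blue',[(545,304),(553,240)],.062)
p('filter top front corners',[(515,305),(573,313),(527,226),(582,233)],.048)
p('caps',[(390,214),(425,216)],.024);p('adapter',[(322,402)],.03)
img=c['color'];hsv=cv2.cvtColor(img,cv2.COLOR_RGB2HSV)
m=cv2.inRange(hsv,(5,150,120),(18,255,255));m[:, :270]=0;m[:,310:]=0
print('orange',np.argwhere(m)[:,::-1].min(0),np.argwhere(m)[:,::-1].max(0))
w=manip.capture('wrist');print(np.round(w['mount'],3).tolist(),w['fovy'],w['cx'],w['cy'],w['dist'])
v=cv2.resize(img[120:310,150:450][:,:,::-1],(800,507),interpolation=cv2.INTER_CUBIC);cv2.imwrite('pics/topc.png',v)
E
```

```text
can lid, mark end [[475.0, 194.0], [470.0, 217.0]]
reader line lid [[582.0, 235.0], [543.0, 224.0]]
handle top,  [[441.0, -10.0]]
tip [[549.0, -22.0]]
handle foot [[414.0, -8.0]]
brass, far blue [[548.0, -258.0], [670.0, -280.0]]
filter top front corners [[549.0, -204.0], [531.0, -313.0], [702.0, -235.0], [685.0, -340.0]]
caps [[741.0, 30.0], [735.0, -40.0]]
adapter [[375.0, 169.0]]
orange [287 253] [291 264]
[[-0.001, -0.96, -0.281, 0.072], [1.0, -0.001, -0.001, 0.001], [0.0, -0.281, 0.96, -0.176], [0.0, 0.0, 0.0, 1.0]] 63.21951420556318 273.5470002708541 206.91655958889672 [0.00687382 0.         0.         0.         0.        ]
```

View pics/topc.png

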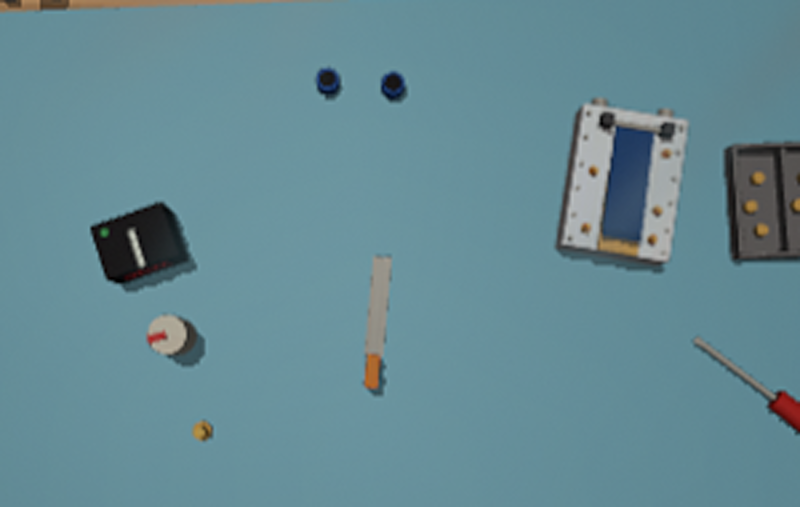

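```bash
python3 -m inch '[[[-387,-216,0],45,65],[[-387,-216,0],45,65],[[-387,-216,0],45,65],[[-387,-216,0],45,65],[[-387,-216,0],45,65],[[-387,-216,0],45,65],[[-387,-216,0],45,65],[[-387,-216,0],45,65],[[-387,-216,0],45,65],[[-387,-216,0],45,65]]'
python3 -m inch '[[[-4,0,0],0,65],[[-4,0,0],0,65]]'
python3 - <<'E'
from h import *
s,c=wrist('w1');print(np.round(s['tool_pos'],3),np.round(s['eef_rot'],3).tolist(),s['clock'],np.round(s['ft_force'],2),s['joint_pos'])
E
```

```text
clock: 1.15
tool_pos: [0.4763, 0.1885, 0.1973]
eef_rot: [[-0.439, 0.898, 0.003], [0.898, 0.439, -0.005], [-0.006, 0.001, -1.0]]
ft_force: [-0.3, 0.8, -0.3]
grip_width: 0.76
clock: 1.35
tool_pos: [0.4729, 0.1938, 0.1969]
eef_rot: [[-0.453, 0.892, -0.001], [0.892, 0.453, 0.0], [0.001, -0.001, -1.0]]
ft_force: [0.7, 0.5, -0.0]
grip_width: 0.759
[0.473 0.194 0.197] [[-0.453, 0.892, -0.001], [0.892, 0.453, 0.0], [0.001, -0.001, -1.0]] 1.35 [ 0.75  0.52 -0.02] [-43.2452108   13.70894468  23.48387748  93.25589913  -5.66013205
  74.2630457    8.09579317]
```

View pics/w1.png

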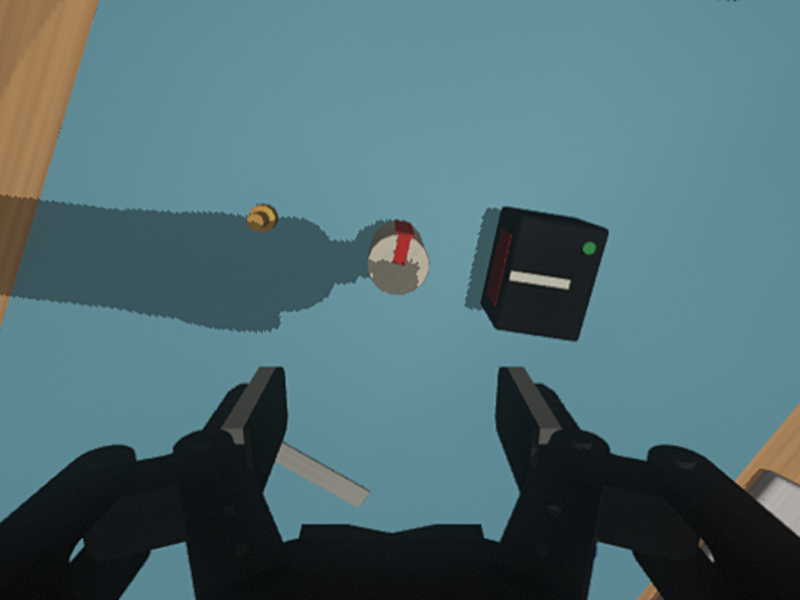

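```bash
python3 - <<'E'
from h import *
c=pickle.load(open('pics/w1.pkl','rb'))
a=ray(c,np.array([(399,263.5),(404,234)])*.7,.07)*1000;b=ray(c,np.array([(511,275),(570,284),(607,230),(578,341)])*.7,.06)*1000
f=ray(c,np.array([(504,207),(484,304)])*.7,.0)*1000
print(a.round(1),b.round(1))
yaw=lambda v:np.degrees(np.arctan2(v[1],v[0]))
print('mark',yaw(a[1]-a[0]),'line',yaw(b[1]-b[0]),'rear edge',yaw(b[2]-b[3])-90)
# colour-based reader line / red refinement
img=cv2.cvtColor(c['color'],cv2.COLOR_RGB2HSV)
m=cv2.inRange(img,(0,0,150),(180,60,255));m[:, :355]=0;m[:,402:]=0;m[180:210]=m[180:210];m[:185]=0;m[205:]=0
p=np.argwhere(m)[:,::-1];w=ray(c,p,.06)*1000
mu=w.mean(0);v=np.linalg.svd(w[:,:2]-mu[:2])[2][0];print('line centre',mu.round(1),'yaw',yaw(v),len(p))
y=np.radians(yaw(b[1]-b[0]))
# vertical: front-face: red window pixels
m=cv2.inRange(img,(0,120,40),(10,255,255))|cv2.inRange(img,(170,120,40),(180,255,255))
m[:, :330]=0;p=np.argwhere(m)[:,::-1];print('win px',p.mean(0),len(p),ray(c,[p.mean(0)],.035)*1000)
E
```

```text
[[475.7 200.3  70. ]
 [469.9 218.4  70. ]] [[546.4 224.8  60. ]
 [584.4 237.2  60. ]
 [586.1 278.3  60. ]
 [611.4 205.4  60. ]]
mark 107.68385880343737 line 18.0000966691745 rear edge 19.128758580327627
line centre [564.4 230.8  60. ] yaw 17.73745620640645 240
win px [351.66666667 186.37777778] 90 [[546.07508751 224.90527066  35.        ]]
```

```bash
python3 -m inch '[[[4,5,50],0,65],[[4,5,100],0,65],[[4,5,140],0,65],[[4,5,173],0,65],[[4,5,173],0,65],[[4,5,173],0,36],[[4,5,173],0,36],[[4,5,173],0,36],[[4,5,173],0,36],[[4,5,173],0,36]]' 30
python3 -m inch '[[[0,0,0],0,36],[[0,0,0],0,36]]'
python3 -m inch '[[[0,0,-1],8,36],[[0,0,-1],16,36],[[0,0,-1],24,36],[[0,0,-1],32,36],[[0,0,-1],40,36],[[0,0,-1],48,36],[[0,0,-1],56,36],[[0,0,-1],64,36],[[0,0,-1],72,36],[[0,0,-1],80,36]]'
python3 -m inch '[[[0,0,0],5,36],[[0,0,0],9,36],[[0,0,1],9,36],[[0,0,1],9,36]]'
python3 - <<'E'
from h import *
s,c=wrist('w2');print(np.round(s['tool_pos'],3),np.round(s['eef_rot'],3).tolist(),s['clock'],np.round(s['ft_force'],2))
E
```

```text
clock: 2.4
tool_pos: [0.4782, 0.2002, 0.0264]
eef_rot: [[-0.452, 0.892, 0.004], [0.892, 0.452, 0.003], [0.0, 0.005, -1.0]]
ft_force: [-0.2, -0.1, 6.4]
grip_width: 0.447
clock: 2.6
tool_pos: [0.4782, 0.2001, 0.0264]
eef_rot: [[-0.452, 0.892, 0.004], [0.892, 0.452, 0.003], [0.0, 0.005, -1.0]]
ft_force: [-0.3, -0.5, 6.8]
grip_width: 0.445
clock: 3.6
tool_pos: [0.4787, 0.1997, 0.0267]
eef_rot: [[0.803, 0.595, 0.005], [0.595, -0.803, 0.002], [0.005, 0.002, -1.0]]
ft_force: [0.9, -0.0, 1.9]
grip_width: 0.452
clock: 4.0
tool_pos: [0.4796, 0.1999, 0.0264]
eef_rot: [[0.884, 0.468, 0.006], [0.468, -0.884, 0.002], [0.007, 0.001, -1.0]]
ft_force: [1.3, -0.8, 7.9]
grip_width: 0.45
[0.48  0.2   0.026] [[0.884, 0.468, 0.006], [0.468, -0.884, 0.002], [0.007, 0.001, -1.0]] 4.0 [ 1.29 -0.83  7.94]
```

View pics/w2.png

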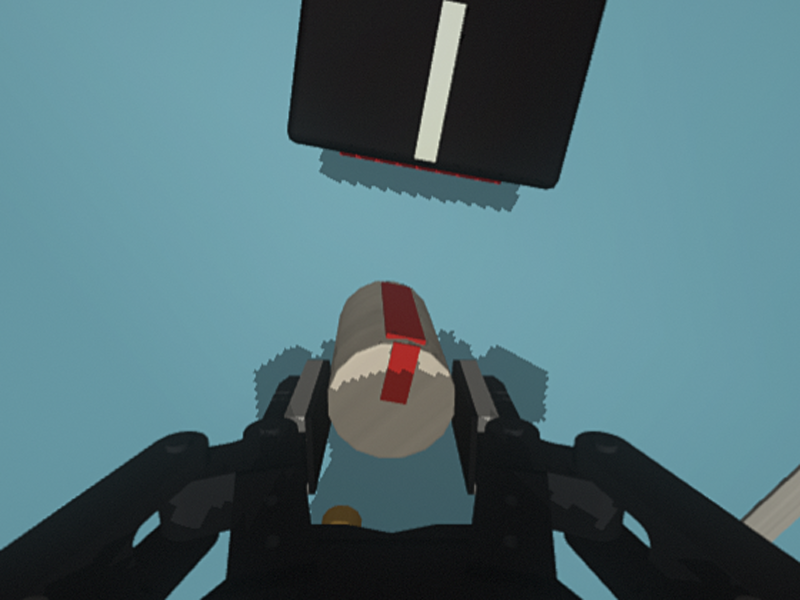

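```bash
python3 - <<'E'
from h import *
c=pickle.load(open('pics/w2.pkl','rb'))
yaw=lambda v:np.degrees(np.arctan2(v[1],v[0]))
a=ray(c,np.array([(393,402),(406.5,344)])*.7,.07)*1000;b=ray(c,np.array([(426,161),(454.5,2),(296,140),(556,188)])*.7,.06)*1000
print(a.round(1),b.round(1),'mark',yaw(a[1]-a[0]),'line',yaw(b[1]-b[0]),'front edge',yaw(b[2]-b[3])-90)
win=b[2:].mean(0);print('win',win,'dir',yaw(win-a[0]),np.linalg.norm((win-a[0])[:2]))
E
```

```text
[[478.8 199.5  70. ]
 [497.3 204.9  70. ]] [[545.4 224.1  60. ]
 [583.6 236.9  60. ]
 [533.3 259.   60. ]
 [556.2 187.5  60. ]] mark 16.05485411257624 line 18.419909418896324 front edge 17.762211044234192
win [544.78101137 223.26418421  60.        ] dir 19.789150194181364 70.07019609782043
```

```bash
python3 -m inch '[[[0,0,-1],-3,36],[[0,0,-1],-3,36],[[0,0,-1],-3,36],[[0,0,-1],-3,55],[[0,0,-1],-3,55],[[0,0,-1],-3,55],[[0,0,-1],-3,55],[[0,0,-20],-3,55],[[0,0,-50],-3,55],[[0,0,-90],-3,55]]'
python3 -m inch '[[[0,0,-40],0,55],[[0,0,-80],0,55],[[0,0,-100],0,55],[[0,0,-100],0,55]]'
python3 - <<'E'
from h import *
s,c=wrist('w3');print(np.round(s['tool_pos'],3),np.round(s['eef_rot'],3).tolist(),s['clock'],np.round(s['ft_force'],2))
E
```

```text
clock: 5.05
tool_pos: [0.4742, 0.1984, 0.1134]
eef_rot: [[0.859, 0.513, -0.004], [0.513, -0.859, -0.003], [-0.005, -0.0, -1.0]]
ft_force: [-0.3, -0.1, -0.1]
grip_width: 0.645
clock: 5.45
tool_pos: [0.4785, 0.1996, 0.2174]
eef_rot: [[0.858, 0.513, 0.006], [0.513, -0.859, 0.003], [0.007, 0.0, -1.0]]
ft_force: [0.9, 0.2, -0.2]
grip_width: 0.644
[0.479 0.2   0.217] [[0.858, 0.513, 0.006], [0.513, -0.859, 0.003], [0.007, 0.0, -1.0]] 5.45 [ 0.93  0.24 -0.21]
```

View pics/w3.png

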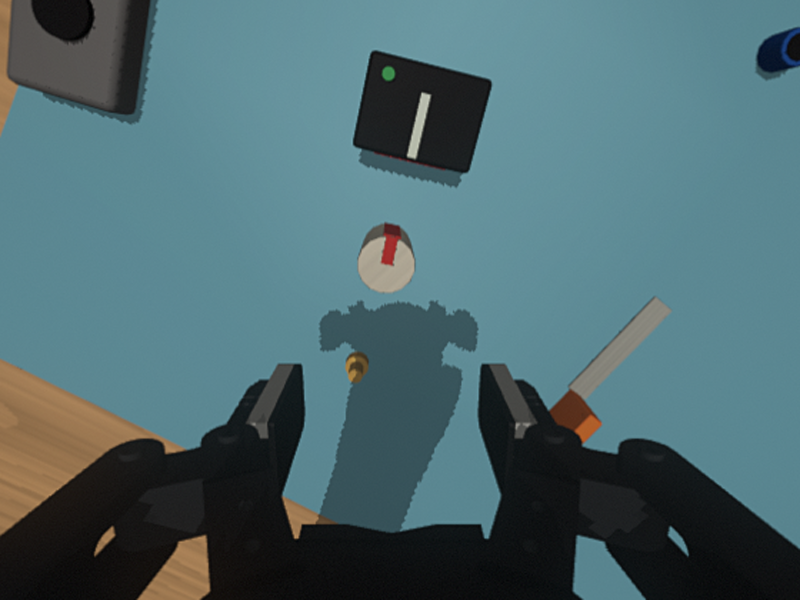

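```bash
python3 - <<'E'
from h import *
c=pickle.load(open('pics/w3.pkl','rb'))
yaw=lambda v:np.degrees(np.arctan2(v[1],v[0]))
a=ray(c,np.array([(387,264),(392.5,235)])*.7,.07)*1000;b=ray(c,np.array([(412,158),(426,93),(355,147),(466,171)])*.7,.06)*1000
t=ray(c,np.array([(655,296),(670,311),(569,384),(585,397)])*.7,.003)*1000
print(a.round(1),'mark',yaw(a[1]-a[0]),'line',yaw(b[1]-b[0]),'front edge',yaw(b[2]-b[3])-90,'to win',yaw(b[2:].mean(0)-a[0]))
# red PCA on lid
hsv=cv2.cvtColor(c['color'],cv2.COLOR_RGB2HSV)
m=cv2.inRange(hsv,(0,140,60),(8,255,255))|cv2.inRange(hsv,(172,140,60),(180,255,255));m[:, :255]=0;m[:,290:]=0;m[:166]=0;m[188:]=0
p=np.argwhere(m)[:,::-1];w=ray(c,p,.07)[:,:2]*1000;v=np.linalg.svd(w-w.mean(0))[2][0];print('pca',len(p),yaw(v*np.sign(v[0])))
tip=(t[0]+t[1])/2;root=(t[2]+t[3])/2;d=(tip-root)/np.linalg.norm(tip-root);print(t.round(1).tolist(),'tip',tip,'yaw',yaw(d),'handle centre',tip-122*d)
E
```

```text
[[477.2 202.5  70. ]
 [496.1 209.4  70. ]] mark 20.1302851719843 line 18.806399032533175 front edge 19.03962490295511 to win 17.763936168359827
pca 153 15.276451550845469
[[555.2, -10.4, 3.0], [551.4, -29.6, 3.0], [453.6, 3.0, 3.0], [450.6, -16.7, 3.0]] tip [553.28766347 -19.96077647   3.        ] yaw -7.355593263189106 handle centre [432.29163969  -4.3414862    3.        ]
```

```bash
python3 -m inch '[[[-146,151,30],38,50],[[-146,151,30],38,50],[[-146,151,30],38,50],[[-146,151,30],38,50],[[-146,151,30],38,50],[[-146,151,80],38,50],[[-146,151,105],38,50],[[-146,151,105],38,50]]'
python3 - <<'E'
from h import *
s,c=wrist('w4');print(np.round(s['tool_pos'],3),np.round(s['eef_rot'],3).tolist(),s['clock'],np.round(s['ft_force'],2))
E
```

```text
clock: 6.3
tool_pos: [0.4228, -0.0056, 0.1048]
eef_rot: [[0.992, -0.126, -0.011], [-0.126, -0.992, -0.002], [-0.011, 0.004, -1.0]]
ft_force: [-0.3, 0.1, 0.9]
grip_width: 0.584
[ 0.423 -0.006  0.105] [[0.992, -0.126, -0.011], [-0.126, -0.992, -0.002], [-0.011, 0.004, -1.0]] 6.3 [-0.33  0.05  0.93]
```

View pics/w4.png

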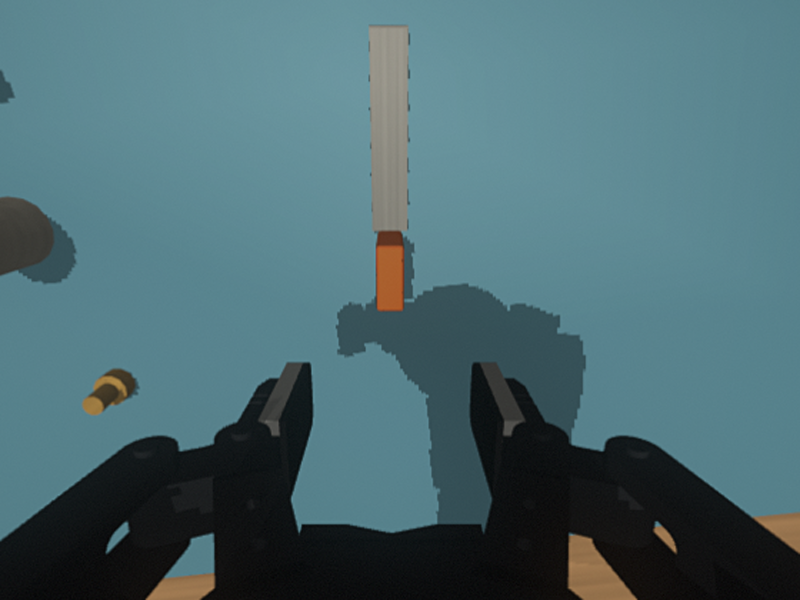

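```bash
python3 - <<'E'
from h import *
c=pickle.load(open('pics/w4.pkl','rb'))
yaw=lambda v:np.degrees(np.arctan2(v[1],v[0]))
h=ray(c,np.array([(390,246),(390,310),(390,278)])*.7,.048)*1000
t=ray(c,np.array([(389,26),(390,231)])*.7,.003)*1000
s=manip.read_state();print(np.round(s['tool_pos'],4),h.round(1).tolist(),t.round(1).tolist(),yaw(t[0]-t[1]),yaw(s['eef_rot'][:,0]))
d=h[2]/1000-s['tool_pos'];print('tool shift',(s['eef_rot'].T@np.r_[d[:2],0])*1000)
E
```

```text
[ 0.4253 -0.0057  0.107 ] [[450.3, -8.2, 48.0], [418.0, -4.0, 48.0], [434.5, -6.1, 48.0]] [[553.9, -21.1, 3.0], [450.1, -8.3, 3.0]] -7.057689664361822 -7.206483148059576
tool shift [ 9.16244172 -0.73617724 -0.05927827]
```

```bash
python3 -m inch '[[[3,0,0],0,40],[[3,0,40],0,40],[[3,0,80],0,40],[[3,0,100],0,40],[[3,0,100],0,40],[[3,0,100],0,40]]'
python3 -m inch '[[[0,0,0],0,8],[[0,0,0],0,8],[[0,0,0],0,8],[[0,0,0],0,8],[[0,0,0],0,8],[[0,0,0],0,8],[[0,0,0],0,8],[[0,0,0],0,8]]' 60
python3 -m inch '[[[0,0,-20],0,8],[[0,0,-60],0,8],[[0,0,-100],0,8],[[0,0,-130],0,8],[[0,0,-130],0,8],[[0,0,-130],0,8]]'
python3 - <<'E'
from h import *
c=manip.capture('top');pickle.dump(c,open('pics/top2.pkl','wb'))
s,c=wrist('w5');print(np.round(s['tool_pos'],4),np.round(s['eef_rot'],3).tolist(),s['clock'],np.round(s['ft_force'],2))
E
```

```text
clock: 6.95
tool_pos: [0.4331, -0.0058, 0.0105]
eef_rot: [[0.992, -0.124, 0.003], [-0.124, -0.992, -0.0], [0.003, -0.0, -1.0]]
ft_force: [0.9, 0.2, 0.5]
grip_width: 0.465
clock: 7.75
tool_pos: [0.4333, -0.0057, 0.011]
eef_rot: [[0.992, -0.124, 0.004], [-0.124, -0.992, 0.001], [0.004, -0.001, -1.0]]
ft_force: [-0.4, -0.2, 6.6]
grip_width: 0.13
clock: 8.35
tool_pos: [0.4317, -0.0053, 0.1399]
eef_rot: [[0.992, -0.124, 0.002], [-0.124, -0.992, 0.002], [0.002, -0.002, -1.0]]
ft_force: [-1.0, 0.4, -1.4]
grip_width: 0.129
[ 0.4306 -0.0053  0.1388] [[0.992, -0.124, -0.001], [-0.124, -0.992, 0.001], [-0.001, -0.001, -1.0]] 8.4 [-0.31  1.07 -1.9 ]
```

```bash
python3 -m inch '[[[-12,50,-15],3.6,8],[[-12,100,-15],3.6,8],[[-12,150,-15],3.6,8],[[-12,195,-15],3.6,8],[[-12,228,-15],3.6,8],[[-12,228,-15],3.6,8],[[-12,228,-15],3.6,8],[[-12,228,-15],3.6,8]]'
python3 - <<'E'
from h import *
s,c=wrist('w6');print(np.round(s['tool_pos'],4),np.round(s['eef_rot'],3).tolist(),s['clock'],np.round(s['ft_force'],2))
E
```

```text
clock: 9.25
tool_pos: [0.3908, -0.2288, 0.1531]
eef_rot: [[0.983, -0.185, -0.002], [-0.185, -0.983, 0.002], [-0.002, -0.001, -1.0]]
ft_force: [0.5, 1.2, -0.8]
grip_width: 0.129
[ 0.3908 -0.2288  0.1531] [[0.983, -0.185, -0.002], [-0.185, -0.983, 0.002], [-0.002, -0.001, -1.0]] 9.25 [ 0.55  1.21 -0.8 ]
```

View pics/w6.png

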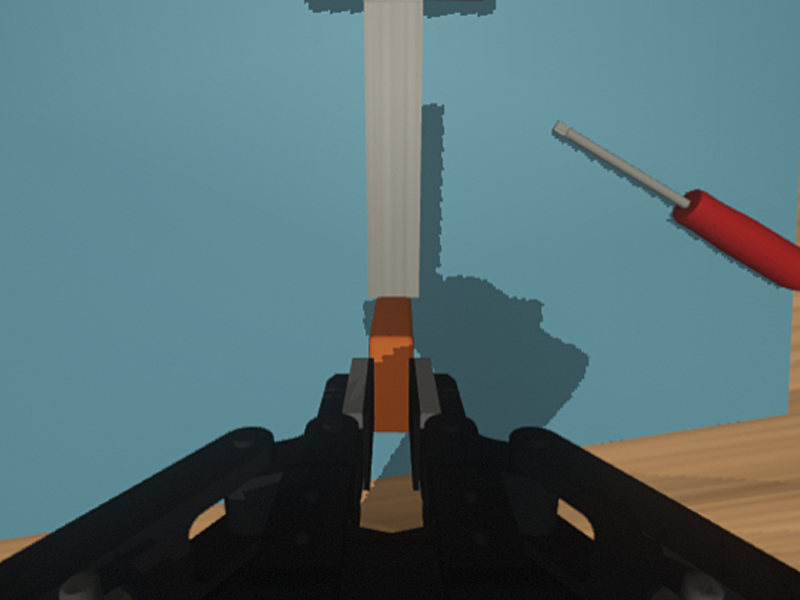

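```bash
python3 -m inch '[[[0,0,-50],0,8],[[10,0,-98],0,8],[[55,0,-117],0,8],[[100,0,-117],0,8],[[110,0,-117],0,8],[[110,0,-117],0,8],[[110,0,-117],0,8]]'
python3 - <<'E'
from h import *
s,c=wrist('w7');print(np.round(s['tool_pos'],4),np.round(s['eef_rot'],3).tolist(),s['clock'],np.round(s['ft_force'],2))
E
```

```text
clock: 10.0
tool_pos: [0.4979, -0.2503, 0.2707]
eef_rot: [[0.982, -0.186, -0.002], [-0.186, -0.982, 0.001], [-0.002, -0.0, -1.0]]
ft_force: [-0.0, 0.2, -1.8]
grip_width: 0.13
[ 0.4979 -0.2503  0.2707] [[0.982, -0.186, -0.002], [-0.186, -0.982, 0.001], [-0.002, -0.0, -1.0]] 10.0 [-0.03  0.16 -1.76]
```

View pics/w7.png

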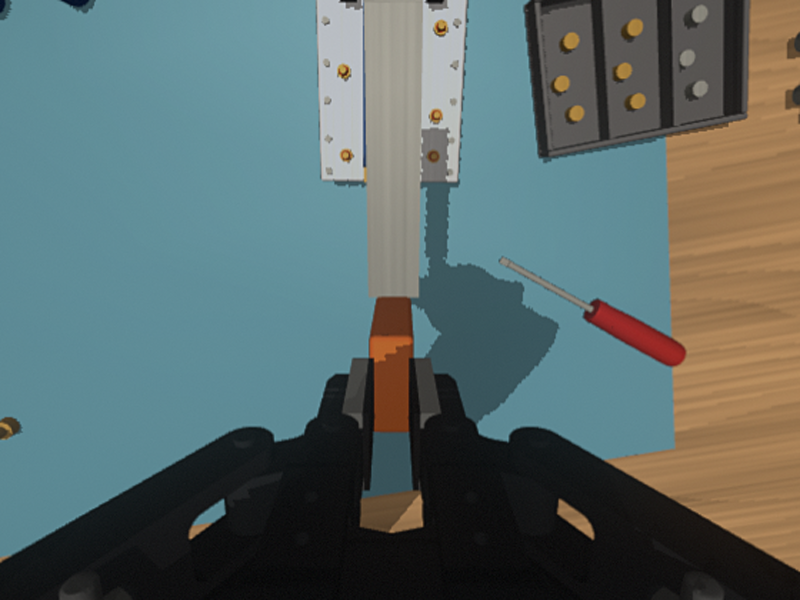

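```bash
python3 - <<'E'
from h import *
c=pickle.load(open('pics/w7.pkl','rb'))
yaw=lambda v:np.degrees(np.arctan2(v[1],v[0]))
q=ray(c,np.array([(321,180),(459,182),(317,3),(467,3)])*.7,.048)*1000
print(q.round(1).tolist(),'L',yaw(q[2]-q[0]),'R',yaw(q[3]-q[1]),'F',yaw(q[0]-q[1])-90,'width',np.linalg.norm(q[0]-q[1]))
img=c['color'].astype(float)
# refine edges: subpixel transitions on rows/cols
g=cv2.cvtColor(c['color'],cv2.COLOR_RGB2HSV)[:,:,1].astype(float)
L=[];R=[];F=[]
for r in range(4,120,4):
    a=np.diff(g[r,215:232]);L.append((215+a.argmin()+.5,r)); b=np.diff(g[r,315:332]);R.append((315+b.argmax()+.5,r))
for k in list(range(232,250,2))+list(range(302,316,2)):
    a=np.diff(g[118:134,k]);F.append((k,118+a.argmax()+.5))
fit={}
for n,e in (('L',L),('R',R),('F',F)):
    w=ray(c,e,.048)[:,:2]*1000;l=cv2.fitLine(w.astype(np.float32),cv2.DIST_HUBER,0,.01,.01).ravel();fit[n]=l
    print(n,yaw(l[:2]*np.sign(l[0])),l[2:])
E=np.deg2rad(-10.8);d=np.array([np.cos(E),np.sin(E)]);nrm=np.array([-d[1],d[0]])
mid=(fit['L'][2:]@nrm+fit['R'][2:]@nrm)/2;print('lat',mid,'width',fit['L'][2:]@nrm-fit['R'][2:]@nrm,'front along',fit['F'][2:]@d)
s=manip.read_state();print('TCP lat/along',s['tool_pos'][:2]*1000@nrm,s['tool_pos'][:2]*1000@d,'tool yaw',yaw(s['eef_rot'][:,0]),s['tool_pos'])
# blade lateral/dir in tool frame
T=np.array(c['mount']);t=ray(c,np.array([(393,0),(393.5,297)])*.7,-.008-0,pose=T) if 0 else ray(c,np.array([(393,1),(393.5,296)])*.7,.2707-.008)*1000
print('blade lat',t[:,:2]@nrm,'yaw',yaw(t[0]-t[1]))
E
```

```text
[[557.6, -204.4, 48.0], [535.4, -312.2, 48.0], [679.5, -230.0, 48.0], [659.1, -336.5, 48.0]] L -11.859981262518831 R -11.119583835285718 F -11.624041134959313 width 110.02975587937102
L -11.649751 [ 624.8193  -217.40968]
R -11.477414 [ 604.2251  -325.24197]
F 78.37182 [ 544.3306  -267.34604]
lat -151.3699270731612 width 109.78124832697429 front along 584.7846877199114
TCP lat/along -152.97148613625475 535.7494693320469 tool yaw -10.789186865647936 [ 0.49759588 -0.25065138  0.27116032]
blade lat [-152.57875427 -152.88423017] yaw -10.629369265708625
```

```bash
python3 -m inch '[[[-40,-4.3,0],0.9,8],[[-69,-4.3,0],0.9,8],[[-69,-4.3,30],0.9,8],[[-69,-4.3,80],0.9,8],[[-69,-4.3,130],0.9,8],[[-69,-4.3,170],0.9,8],[[-69,-4.3,190],0.9,8],[[-69,-4.3,198],0.9,8],[[-69,-4.3,198],0.9,8],[[-69,-4.3,198],0.9,8]]'
python3 -m inch '[[[0,0,0],0,8],[[0,0,0],0,8],[[0,0,0],0,8]]'
python3 - <<'E'
from h import *
s=manip.read_state();p=s['tool_pos'][:2]*1000;R=s['eef_rot']
print('yaw',np.degrees(np.arctan2(R[1,0],R[0,0])),'pitch x',np.degrees(R[2,0]),'along,lat',p@[.9796,-.2011],p@[.2011,.9796],s['tool_pos'][2])
c=manip.capture('scene');pickle.dump(c,open('pics/sc2.pkl','wb'))
c2=manip.capture('top');pickle.dump(c2,open('pics/top3.pkl','wb'))
a=cv2.resize(c['color'][240:330,150:250][:,:,::-1],(450,405),interpolation=cv2.INTER_CUBIC)
b=cv2.resize(c2['color'][140:230,320:400][:,:,::-1],(350,394),interpolation=cv2.INTER_CUBIC)
v=np.zeros((405,800,3),np.uint8);v[:,:450]=a;v[:394,450:]=b;cv2.imwrite('pics/v8.png',v)
E
```

```text
clock: 11.05
tool_pos: [0.4329, -0.2345, 0.0748]
eef_rot: [[0.979, -0.202, 0.003], [-0.202, -0.979, -0.001], [0.003, 0.0, -1.0]]
ft_force: [-0.2, -0.5, -0.4]
grip_width: 0.128
clock: 11.35
tool_pos: [0.4327, -0.2342, 0.0739]
eef_rot: [[0.979, -0.202, 0.001], [-0.202, -0.979, -0.0], [0.001, 0.0, -1.0]]
ft_force: [0.4, 0.3, -1.2]
grip_width: 0.131
yaw -11.631149396438063 pitch x 0.08550581174223339 along,lat 470.9790885656947 -142.36754340847475 0.07392202359756224
```

View pics/v8.png

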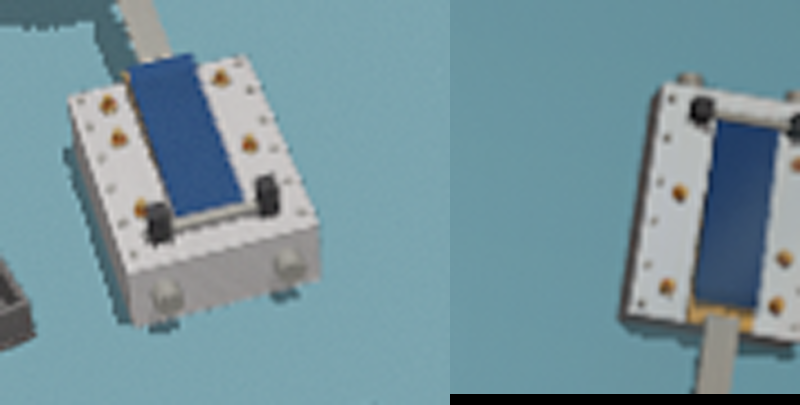

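```bash
python3 -m inch '[[[0,0,3],0,8],[[0,0,5],0,8],[[0,0,5],0,8],[[0,0,5],0,8]]'
python3 -m inch '[[[0,0,1],0,8],[[0,0,1],0,8],[[0,0,1],0,8]]'
python3 -m inch '[[[0,0,1],0,8],[[0,0,1],0,8],[[0,0,1],0,8]]'
```

```text
clock: 11.85
tool_pos: [0.432, -0.2339, 0.068]
eef_rot: [[0.979, -0.202, -0.0], [-0.202, -0.979, 0.0], [-0.0, -0.0, -1.0]]
ft_force: [0.2, 0.2, -0.6]
grip_width: 0.131
clock: 12.15
tool_pos: [0.4322, -0.234, 0.0672]
eef_rot: [[0.979, -0.202, 0.0], [-0.202, -0.979, -0.0], [0.0, 0.0, -1.0]]
ft_force: [0.0, 1.2, -0.3]
grip_width: 0.125
clock: 12.45
tool_pos: [0.4322, -0.234, 0.0663]
eef_rot: [[0.979, -0.202, 0.0], [-0.202, -0.979, -0.0], [0.0, 0.0, -1.0]]
ft_force: [-0.0, 0.0, -1.0]
grip_width: 0.127
```

```bash
cat > r.py <<'E'
from h import *
s=manip.read_state();p=s['tool_pos'][:2]*1000;R=s['eef_rot'];F=R.T@s['ft_force'];M=R.T@s['moment']
print('  along %.1f lat %.1f z %.1f | tool F'%(p@[.9796,-.2011],p@[.2011,.9796],s['tool_pos'][2]*1000),F.round(1),'M',M.round(3),'pitch %.2f t %.2f'%(np.degrees(R[2,0]),s['clock']))
E
python3 r.py
python3 -m inch '[[[0,0,0.5],0,8],[[0,0,0.5],0,8],[[0,0,0.5],0,8]]' >/dev/null; python3 r.py
python3 -m inch '[[[0,0,0.5],0,8],[[0,0,0.5],0,8],[[0,0,0.5],0,8]]' >/dev/null; python3 r.py
```

```text
along 470.4 lat -142.3 z 66.3 | tool F [-0. -0.  1.] M [-0.002  0.015  0.031] pitch 0.01 t 12.45
  along 470.3 lat -142.3 z 65.7 | tool F [-0.   0.2 -0.2] M [0.07  0.001 0.013] pitch -0.00 t 12.75
  along 470.3 lat -142.3 z 65.2 | tool F [-0.9 -0.5 -0.1] M [-0.044 -0.039  0.009] pitch -0.00 t 13.05
```

```bash

python3 -m inch '[[[0,0,0.6],0,8],[[0,0,0.6],0,8],[[0,0,0.6],0,8]]' >/dev/null; python3 r.py
python3 -m inch '[[[0,0,0.6],0,8],[[0,0,0.6],0,8],[[0,0,0.6],0,8]]' >/dev/null; python3 r.py
```

```text
along 470.3 lat -142.3 z 64.6 | tool F [-1.  -0.1 -0.7] M [-0.008 -0.043 -0.027] pitch -0.00 t 13.35
  along 470.3 lat -142.2 z 64.0 | tool F [-0.8 -0.3 -0.3] M [-0.018 -0.034  0.018] pitch -0.00 t 13.65
```

```bash
python3 - <<'E'
from h import *
s,w=wrist('w9')
c=manip.capture('scene');pickle.dump(c,open('pics/sc3.pkl','wb'))
a=cv2.resize(c['color'][190:290,120:220][:,:,::-1],(400,400),interpolation=cv2.INTER_CUBIC)
b=cv2.resize(w['color'][0:230,170:400][:,:,::-1],(400,400),interpolation=cv2.INTER_CUBIC)
cv2.imwrite('pics/v9.png',np.hstack([a,b]))
# expected: where would tip be in both
R=s['eef_rot'];
for z in (-11,-9.5,-8):
  for x in (122,):
    X=[s['tool_pos']+R@np.array([x,y,-z])/1000 for y in (-10,10)]
    print(z,proj(c,X).round(1).tolist(),proj(w,X).round(1).tolist())
E
```

```text
-11 [[188.7, 254.8], [181.4, 256.5]] [[254.1, -2.1], [295.5, -2.2]]
-9.5 [[188.7, 254.4], [181.4, 256.1]] [[254.0, -3.1], [295.7, -3.1]]
-8 [[188.6, 254.0], [181.3, 255.7]] [[253.8, -4.0], [295.9, -4.1]]
```

View pics/v9.png

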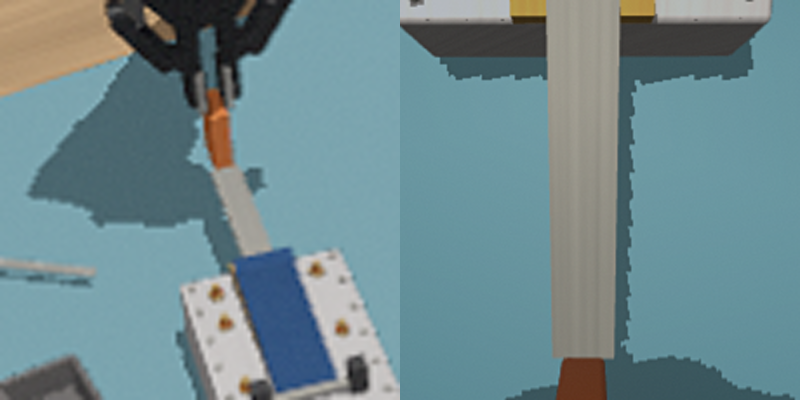

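```bash
python3 - <<'E'
from h import *
def edges(n):
    c=pickle.load(open(f'pics/{n}.pkl','rb'));g=cv2.GaussianBlur(cv2.cvtColor(c['color'],cv2.COLOR_RGB2HSV)[:,:,1].astype(float),(3,3),0)
    out=[]
    rows=range(30,200,4)
    for r in rows:
        a=-np.diff(g[r,248:266]);b=np.diff(g[r,284:302])
        a=np.clip(a,0,None)**2;b=np.clip(b,0,None)**2
        out.append((248.5+(a*np.arange(17)).sum()/a.sum(),284.5+(b*np.arange(17)).sum()/b.sum()))
    o=np.array(out);w=o[:,1]-o[:,0]
    k=np.polyfit(rows,w,1);return c,o,k
for n in ('w6','w7','w9'):
    c,o,k=edges(n);print(n,'width@30 %.2f @200 %.2f'%(np.polyval(k,30),np.polyval(k,200)))
c['pose']=np.array(c['mount'])
for pitch in (-3,-2,-1,0,1,2,3):
    t=np.radians(pitch);P=[]
    for x in (.03,.115):
        for y in (-.01,.01):P.append([x,y,.008-x*np.sin(t)])
    q=proj(c,P);w=[q[1,0]-q[0,0],q[3,0]-q[2,0]];v=[q[0,1],q[2,1]];k=np.polyfit(v,w,1);print(pitch,np.polyval(k,[30,200]).round(2),np.array(v).round(1))
E
```

```text
w6 width@30 41.31 @200 36.34
w7 width@30 39.47 @200 37.13
w9 width@30 41.96 @200 36.53
-3 [39.79 35.53] [184.6  15.7]
-2 [40.2 35.6] [184.8  14.7]
-1 [40.6  35.67] [185.   13.6]
0 [41.02 35.74] [185.2  12.5]
1 [41.44 35.82] [185.4  11.4]
2 [41.87 35.89] [185.6  10.3]
3 [42.3  35.97] [185.9   9.1]
```

```bash
python3 -m inch '[[[0,0,-2],0,8],[[0,0,-2],0,8],[[0,0,-2],0,8]]' >/dev/null; python3 r.py
cat > pit.py <<'E'
from h import *
import time
s,c=wrist('p%d'%int(time.time()))
g=cv2.GaussianBlur(cv2.cvtColor(c['color'],cv2.COLOR_RGB2HSV)[:,:,1].astype(float),(3,3),0)
rows=range(30,200,2);o=[]
for r in rows:
    a=np.clip(-np.diff(g[r,248:266]),0,None)**2;b=np.clip(np.diff(g[r,284:302]),0,None)**2
    o.append((248.5+(a*np.arange(17)).sum()/a.sum(),284.5+(b*np.arange(17)).sum()/b.sum()))
o=np.array(o);w=o[:,1]-o[:,0]
from scipy.stats import theilslopes
k=theilslopes(w,rows);print('  width@30 %.2f @200 %.2f diff %.2f'%(k[1]+30*k[0],k[1]+200*k[0],-170*k[0]))
# root line row
col=g[195:225,268:282].mean(1);print('  root row',195.5+np.abs(np.diff(col)).argmax())
E
python3 pit.py
```

```text
along 470.6 lat -142.2 z 66.1 | tool F [ 0.7 -0.3  0.6] M [0.024 0.107 0.001] pitch 0.02 t 14.05
  width@30 41.98 @200 36.31 diff 5.66
  root row 206.5
```

```bash
python3 -m inch '[[[-30,0,-3],0,8],[[-60,0,-3],0,8],[[-60,0,10],0,8],[[-60,0,40],0,8],[[-60,0,52],0,8],[[-60,0,52],0,8],[[-60,0,54.5],0,8],[[-60,0,54.5],0,8],[[-60,0,54.5],0,8]]' >/dev/null; python3 r.py
python3 -m inch '[[[0,0,0],0,30],[[0,0,0],0,30],[[0,0,0],0,30],[[0,0,0],0,30],[[0,0,0],0,8],[[0,0,0],0,8],[[0,0,0],0,8],[[0,0,0],0,8],[[0,0,0],0,8]]' 110;python3 r.py; python3 pit.py
python3 -m inch '[[[0,0,-0.5],0,8],[[0,0,-1],0,8],[[0,0,-1],0,8]]' >/dev/null; python3 r.py;python3 pit.py
```

```text
along 411.0 lat -142.5 z 12.0 | tool F [0.  0.8 1.1] M [-0.036  0.019  0.023] pitch 0.07 t 15.00
clock: 15.9
tool_pos: [0.3734, -0.2221, 0.0118]
eef_rot: [[0.979, -0.202, 0.0], [-0.202, -0.979, -0.0], [0.0, 0.0, -1.0]]
ft_force: [-0.2, -0.1, 6.0]
grip_width: 0.112
  along 410.5 lat -142.5 z 11.8 | tool F [-0.2  0.1 -6. ] M [-0.007 -0.323 -0.02 ] pitch 0.02 t 15.90
  width@30 41.29 @200 35.85 diff 5.43
  root row 206.5
  along 410.1 lat -141.8 z 12.2 | tool F [ 0.2  0.5 -0. ] M [ 0.014 -0.056 -0.027] pitch -0.03 t 16.25
  width@30 41.54 @200 36.19 diff 5.36
  root row 206.5
```

```bash
python3 -m inch '[[[0,0,-30],0,8],[[0,0,-58],0,8],[[0,0,-58],0,8],[[30,0.3,-58],0,8],[[60,0.3,-58],0,8],[[60,0.3,-58],0,8],[[60,0.3,-58],0,8],[[60,0.3,-58],0,8]]' >/dev/null; python3 r.py; python3 pit.py
python3 -m inch '[[[0,0,1.5],0,8],[[0,0,1.5],0,8],[[0,0,1.5],0,8],[[0,0,1.5],0,8]]' >/dev/null; python3 r.py
python3 -m inch '[[[0,0,0.7],0,8],[[0,0,0.7],0,8],[[0,0,0.7],0,8],[[0,0,0.7],0,8]]' >/dev/null; python3 r.py
```

```text
along 468.6 lat -142.5 z 69.6 | tool F [0.3 0.1 1.1] M [-0.012 -0.023  0.007] pitch -0.14 t 17.10
  width@30 41.61 @200 36.17 diff 5.44
  root row 206.5
  along 470.3 lat -142.5 z 69.1 | tool F [ 0.  -0.2  1.4] M [ 0.109 -0.039 -0.019] pitch 0.01 t 17.55
  along 470.4 lat -142.5 z 68.3 | tool F [-0.3  0.2  0.8] M [0.02  0.037 0.013] pitch 0.00 t 17.95
```

```bash
python3 -m inch '[[[0,0,0.5],0,8],[[0,0,0.5],0,8],[[0,0,0.5],0,8],[[0,0,0.5],0,8]]' >/dev/null; python3 r.py
python3 -m inch '[[[0,0,0.4],0,8],[[0,0,0.4],0,8],[[0,0,0.4],0,8],[[0,0,0.4],0,8]]' >/dev/null; python3 r.py
python3 -m inch '[[[0,0,0.4],0,8],[[0,0,0.4],0,8],[[0,0,0.4],0,8],[[0,0,0.4],0,8]]' >/dev/null; python3 r.py
```

```text
along 470.4 lat -142.5 z 67.8 | tool F [0.5 0.7 1.1] M [-0.001  0.048  0.013] pitch 0.00 t 18.35
  along 470.3 lat -142.6 z 67.4 | tool F [-0.1 -0.7  0.5] M [-0.055 -0.038 -0.03 ] pitch -0.00 t 18.75
  along 470.3 lat -142.5 z 67.0 | tool F [-0.2 -0.4  0.1] M [ 0.002 -0.032 -0.042] pitch -0.00 t 19.15
```

```bash
python3 -m inch '[[[4,0,-0.2],0,8],[[8,0,-0.2],0,8],[[12,0,-0.2],0,8],[[12,0,-0.2],0,8]]' >/dev/null; python3 r.py
python3 -m inch '[[[4,0,0],0,8],[[8,0,0],0,8],[[12,0,0],0,8],[[12,0,0],0,8]]' >/dev/null; python3 r.py; python3 pit.py
python3 -m inch '[[[2,0,0],0,8],[[4,0,0],0,8],[[6,0,0],0,8],[[6,0,0],0,8]]' >/dev/null; python3 r.py
```

```text
along 483.4 lat -142.5 z 67.2 | tool F [ 0.2 -0.2  0.2] M [0.023 0.011 0.013] pitch 0.04 t 19.55
  along 495.3 lat -142.6 z 67.2 | tool F [ 0.3 -0.2  0.3] M [-0.002  0.053  0.033] pitch 0.04 t 19.95
  width@30 41.09 @200 36.31 diff 4.78
  root row 206.5
  along 500.8 lat -142.5 z 67.2 | tool F [0.8 0.5 0.7] M [0.023 0.072 0.006] pitch 0.03 t 20.40
```

```bash
for i in 1; do python3 -m inch '[[[2,0,0],0,8],[[4,0,0],0,8],[[4,0,0],0,8]]' >/dev/null; python3 r.py; done
python3 -m inch '[[[2,0,0],0,8],[[3,0,0],0,8],[[3,0,0],0,8]]' >/dev/null; python3 r.py
python3 -m inch '[[[2,0,0],0,8],[[3,0,0],0,8],[[3,0,0],0,8]]' >/dev/null; python3 r.py
```

```text
along 504.6 lat -142.6 z 67.2 | tool F [-0.3  0.8  0.2] M [0.017 0.006 0.023] pitch 0.01 t 20.70
  along 506.7 lat -142.7 z 67.1 | tool F [-3.   0.4 -0.9] M [-0.052 -0.601 -0.004] pitch -0.08 t 21.00
  along 509.1 lat -142.8 z 67.2 | tool F [-4.4  0.1 -4. ] M [ 0.026 -1.154 -0.015] pitch -0.13 t 21.30
```

```bash
python3 -m inch '[[[0,0,-0.4],0,8],[[0,0,-0.4],0,8],[[0,0,-0.4],0,8]]' >/dev/null; python3 r.py
python3 -m inch '[[[0,0,-0.3],0,8],[[0,0,-0.3],0,8],[[0,0,-0.3],0,8]]' >/dev/null; python3 r.py;python3 pit.py
```

```text
along 510.1 lat -142.7 z 67.6 | tool F [-5.1  0.6 -2.6] M [-0.092 -0.979  0.014] pitch -0.03 t 21.60
  along 510.6 lat -142.5 z 67.9 | tool F [-2.6  0.7  0. ] M [-0.03  -0.667 -0.01 ] pitch 0.03 t 21.90
  width@30 39.22 @200 36.45 diff 2.77
  root row 206.5
```

```bash
python3 -m inch '[[[1,0,0],0,8],[[2,0,0],0,8],[[2,0,0],0,8],[[2,0,0],0,8]]' >/dev/null; python3 r.py; python3 -m inch '[[[0,0,0],0,8],[[0,0,0],0,8]]' >/dev/null; python3 r.py
```

```text
along 512.0 lat -142.6 z 67.8 | tool F [-5.3  0.4 -2.5] M [-0.042 -1.095 -0.003] pitch -0.04 t 22.35
  along 512.0 lat -142.6 z 67.8 | tool F [-4.7  1.4 -2.5] M [-0.06  -1.127  0.028] pitch -0.03 t 22.55
```

```bash
python3 -m inch '[[[0,0,-0.2],0,8],[[0,0,-0.2],0,8],[[0,0,-0.2],0,8]]' >/dev/null; python3 r.py
python3 - <<'E'
from h import *
c=manip.capture('top');d=manip.capture('scene')
a=cv2.resize(c['color'][180:290,160:270][:,:,::-1],(400,400),interpolation=cv2.INTER_CUBIC)
b=cv2.resize(d['color'][205:295,125:215][:,:,::-1],(400,400),interpolation=cv2.INTER_CUBIC)
cv2.imwrite('pics/v12.png',np.hstack([a,b]))
E
```

```text
along 512.4 lat -142.5 z 68.0 | tool F [-4.3  2.  -0.6] M [-0.096 -0.984 -0.021] pitch -0.00 t 22.85
```

View pics/v12.png

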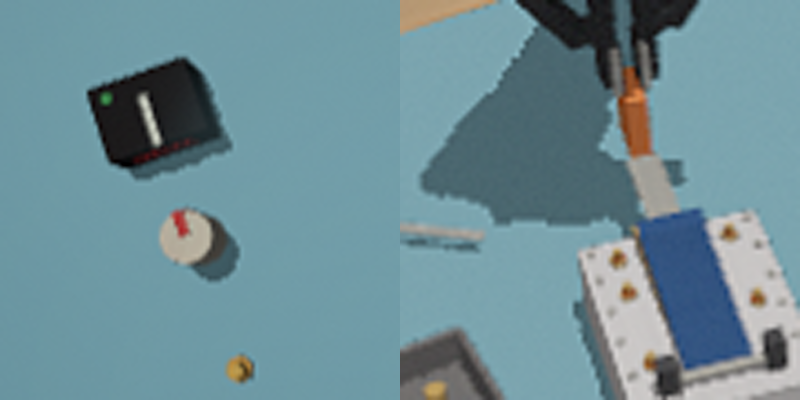

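The left half shows the can upright with its red line (180,232)→(176,212) pointing at the reader, parallel to the white line. The right half shows the blade entering centrally under the blue plate at (660,215).

```bash
python3 r.py; python3 -c "
from station import manip;print(manip.close_job())"
```

```text
along 512.4 lat -142.5 z 68.0 | tool F [-4.7  0.6 -1.8] M [ 0.012 -0.933  0.081] pitch -0.00 t 22.95
the job is handed in; nothing more can be done
None
```

I turned the can to face the reader, slid the feeler blade in under the blue plate until it dragged, and handed the job in at about 23 s with the blade held still.

- **Can:** I turned it by about 86° in place and let go; it still stands upright in front of the window. A line fit to the mark gave about 20° against 18–19° for the reader's axis and the direction to the window. A cruder colour fit gave 15°, so the true error is probably 1–4°.
- **Blade:** My first try at finding the brass went about 3 mm too low, and the blade seemed to tip up in the grip. I set it flat on the bench, took it again with a firmer grip, and then slid it in flat on the centre line.
- **Depth:** The plate met the blade about 20 mm past the mouth, and I went about 7 mm further. At the end the drag was about 4.5 N, with 1–2 N upward on the tool and the handle at the height that keeps the blade level. I could not measure the plate's force directly; from the drag I estimate 4–6 N (up to 9 N if friction is low), inside the 2–10 N snug range.
- **Checks that failed or are open:** The picture-based tilt check stopped being usable once the blade was under the plate. I did not measure the bystanders again, but none were touched as far as the pictures show.

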